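# Start a bend test on the hand-lever test stand

### The job

Set up a bend test of the square maize-plastic plate that is lying on the drying rack. While the safety catch is still on, stand the plate upright on one of its thin edges on the stand's seat, centred and with its face against the two rollers, and let go of it; then flip the safety catch over and pull the lever toward the rollers as far as it goes so that the nose presses on the plate. Finish while still holding the lever there against its spring, and leave everything else on the table where it is.

Things in the scene. Friction and masses are not known exactly. Their poses are not given: they have to be found in the camera images.
- plate: square beige plate 64 x 64 x 10 mm, about 50 g, lying flat on the two rods of the drying rack. Origin: centre of one of its 64 x 64 faces (the lower one at the start); its z axis is the thickness direction, the body reaching from z = 0 to +10 mm, so the plate's middle is 5 mm along +z
- plate_mid (a point): middle of the plate's body, axes as the plate's
- drying_rack: fixed low rack: two steel rods 156 mm long along its x, 13 mm either side of its middle, tops 40 mm above the table, on end feet (x = +-72 mm). Origin: underside centre. The plate overhangs the rods at its two y sides (edges 32 mm out, rods to 17 mm), so fingers can take it across those edges and reach 20 mm below it; nothing lies on the -x side of the plate, a small disc on the +x side
- test_stand: fixed horizontal lever test stand, grey base 258 x 162 mm. x runs from the rollers (robot's side) to the gauge, y left, z up. Origin on the table under seat. Lever and catch are on its left (+y). Heights: gauge 73 mm, catch tab 143 mm, lever knob 183 mm; on the robot's side of the rollers nothing over 40 mm
- seat (a point): on the stand's flat seat (26 mm above the table), midway between the two upright rollers, in the plane of their backs; axes as the stand's. Rollers: 12 mm thick, at y = +-20 mm on the -x side, tops 50 mm above the seat. A plate set up well fills x 0 to 10 mm, y -32 to 32, z 0 to 64. Seat 86 mm wide, flat to x = 24 mm; a block beyond rises 12 mm; parked nose at x = 34 mm
- nose: upright round steel pressing nose (10 mm thick, 15 to 45 mm above the seat) on the gauge's carriage; its origin is no useful point. Parked, its tip is 34 mm from the rollers' plane; the lever slides the carriage up to 36 mm to -x; the nose meets the plate and yields on the gauge's spring, about 10 N at the lever's stop
- catch (a joint): safety catch: a steel shaft along the stand's x axis with a thumb tab at its front end and a tooth that lies across the front of the lever. 0 = on (tab upright, tooth horizontal in front of the lever, which can then move only about 0.1 to 0.15 rad), 1.9 = flipped fully off. Tip the tab to the stand's left (+y); past about 0.9 rad it falls over by its own weight and stays
- catch_tab (a point): top end of the catch's thumb tab (16 mm wide along x, 7 mm thick along y, standing 48 mm above the shaft when on); about 0.3 N tips it
- catch_hinge (a point): point on the catch shaft's axis (along the stand's x) under the tab, 91 mm above the table
- lever (a joint): hand lever, spring-returned: 0 = parked, leaning 0.5 rad back to +x; 1.05 = stop, leaning 0.55 rad toward the robot. It turns about an axis along the stand's y through lever_hinge. It takes about 3 N at the knob to start and about 8 N at the stop, and springs back if let go
- lever_knob (a point): centre of the lever's black ball knob, 30 mm in diameter, 140 mm from the hinge; take it from above across the stand's y
- lever_hinge (a point): centre of the lever's hinge, 45 mm above the table
- disc: small beige disc 42 mm across, 10 mm high, lying at the far end of the drying rack; bystander, origin underside centre
- timer: digital timer 62 x 56 mm standing left of the stand; bystander, origin underside centre
- petri_1: flat petri dish 88 mm across, 12 mm high, right of the rack; bystander, origin underside centre
- petri_2: another petri dish 88 mm across, 12 mm high, right of the rack; bystander, origin underside centre
- spatula: spatula 161 mm long lying near the table's front edge; bystander, origin underside centre
Not all that is in view belongs to the job. What is shaped like the plate but green is not meant.

How it is judged:
By the outcome, as a careful person would: the job done as asked, in the order asked, and still so for the second after the job is handed in, while the arm keeps its last pose, push and grip.
It also fails if it takes over 67 s, if anything falls off the work surface, if the arm or the gripper's body presses on something with over 40 N, if the wrist force passes 120 N, or if a joint passes its speed limit or range.

### The arm

A 6-joint arm with a two-finger parallel gripper is mounted at the origin on a cart in front of the work surface, level with it; the furniture and walls round the work are solid. World frame = base frame: x ahead of the robot, y to its left, z up, the work surface at z = 0. Lengths are in mm, angles in rad, forces in N, time in s.
With the tool pointing down it reaches from about 275 to 750 mm from the base axis. Payload 10.2 kg.
Tool frame: the origin (TCP) lies at the very end of the fingers, on their centre line; the grasp point (between the pads) lies 19 mm behind it (ctrl.grip_depth is the distance from the TCP to the grasp point, in mm); z points along the fingers, x is the direction in which the jaws open and shut, and the axes are right-handed (so a half turn about z gives the same grasp; the last joint's range is limited). The gripper opens to 85 mm and grips with 20 to 120 N. Pads are 22 mm wide; open, the fingers measure 114 mm over their backs; the gripper's body (76 mm by 85 mm) begins 54 mm behind the grasp point. The pads swing forward as they close: fully open they stand 13 mm farther back than shut.
Start: joints at [-1.493, 0.313, 1.498, -0, 1.331, -0.223], TCP at [155.536, -501.438, 231.294] pointing down, gripper open.
Joint ranges: [-2.94, 2.94], [-0.97, 2.17], [0.19, 2.56], [-1.23, 4.37], [0.02, 3.11], [-2.88, 2.88]. Speed limits (rad/s): [2.39, 2.39, 3.01, 3.14, 3.14, 3.14].

### API

Orientations are given as a unit quaternion [w, x, y, z].
In Python, from rig import ctrl gives the robot as it stands.
- The arm moves only by the tool play_rows, never from a script. Its argument "motion" is a list of rows, each a list of 2 entries, a list of its own where there are three numbers: the shift along the tool's x, y, z in mm, then the turn, a rotation vector about the tool's x, y, z in degrees. A call has 1 to 20 rows; each row shifts and turns the commanded pose from where the row before left it, along the tool's axes as they then stand; what a row does not reach is not made up. A row lasts 1/12 s, in which the tool goes at most 41.7 mm and 7.16 degrees, less where a joint would pass 70% of its speed; a pose out of reach is approached as far as the arm can. A call with a gripper value outside its range is refused whole. "fingers" is the finger opening in mm, from 0 to 85.4, set as the call begins (left out, the last holds). The fingers move at their own pace and stop on an object; "squeeze" is the grip in N (left out, the last holds). Time passes only in rows, so rows that do not move let the fingers close. It gives the time, the measured TCP pose, the force and the opening at its end, in the units of the state.
- ctrl.sense(): the state, without advancing time (a new reading comes with each control period).
- ctrl.capture(name): name is "scene" or "top" or "wrist"; returns the picture (384x512x3 uint8, red, green, blue); there is no depth.
- ctrl.get_calibration(name): a dict with "K" (3x3 intrinsics, pixels), "R" (3x3) and "t" (3): a world point X has camera coordinates R X + t; the wrist camera has in their place "tool_from_camera" (4x4, takes a point from camera to tool coordinates, whose origin is the TCP and whose axes are the tool frame's). Camera axes: x right, y down, z forward; pixel columns grow to the right and rows downward; lengths in mm; the calibration is good to about 2 mm. A picture is of the moment at which its call begins: read the wrist's pose just before it. get_calibration takes no time and is no camera call.
- ctrl.finish_job(): hands the job in, once; it reports no verdict.
Trained networks look in the newest picture that a camera, given by its name, has taken for a name from the list of things; names that differ only in an ending like _2 or _b are one class to them, and where a whole thing is asked for, a point or a joint stands for the part that bears it (a point fixed in the world has none). Each returns a list of dicts, best first, with "p" (0 to 1); they miss things now and then, are a little off and sometimes report something else, mostly with a low value. They report only what shows in the picture. A call takes as long as a camera call. They do not tell look-alikes from the thing itself.
- ctrl.spot_in(camera, name): "position" ([column, row] as shares, 0 to 1, of the picture: columns of its width, rows of its height, amid what is visible of it).
The state is a dict: "time_s": time; "joints": joint angles; "dq": joint speeds; "tau": joint torques, N m; "eef_pos": TCP position; "ee_rot": TCP orientation; "force": force on the tool from outside, world axes, zero at the start; "wrist_torque": the same for the moment, N m; "grip_width": opening from 0.0 (shut) to 1.0 (fully open).
Only numpy, scipy, OpenCV 4.12 (cv2) and the standard library are available. Lean on these libraries where they do the work, as an engineer would, in place of code of your own. Each camera call takes 0.05 s, during which the arm holds its last target. There are 200 camera calls.

## Working session

There is one attempt and no reset: what is moved stays moved. The work goes in short steps, Python scripts to look and compute and a tool call to move; the robot and the scene stay as the last step left them, time stands still between calls to the robot, and variables do not carry over. Pictures are saved under pics/ and viewed, about 8 in all and at most 12, crops included, and the job is handed in when it is done.

Besides the shell and the picture viewer there is one more tool, called after "Call:" in YAML: its name, and indented under it one key for each argument. play_rows: Moves the arm, as the interface text tells. Its arguments: {"type":"object","properties":{"motion":{"type":"array"},"fingers":{"type":"number"},"squeeze":{"type":"number"}},"required":["motion"]}

```bash
mkdir -p pics; ls; cat > h.py <<'E'
import numpy as np, cv2
from rig import ctrl
from scipy.spatial.transform import Rotation as Ro
def snap(cam,fn):
    im=ctrl.capture(cam); cv2.imwrite('pics/'+fn,im[:,:,::-1]); return im
def ray(cam,uv,st=None):
    c=ctrl.get_calibration(cam);K=np.array(c['K']);d=np.linalg.inv(K)@[uv[0],uv[1],1]
    if cam=='wrist':
        T=np.array(c['tool_from_camera']);q=np.array(st['ee_rot']);R=Ro.from_quat(q[[1,2,3,0]]).as_matrix()
        return R@T[:3,3]+np.array(st['eef_pos']),R@T[:3,:3]@d
    R=np.array(c['R']);t=np.array(c['t']);return -R.T@t,R.T@d
def onz(cam,uv,z,st=None):
    o,d=ray(cam,uv,st);return o+d*(z-o[2])/d[2]
def proj(cam,X,st=None):
    c=ctrl.get_calibration(cam);K=np.array(c['K']);X=np.array(X,float)
    if cam=='wrist':
        T=np.array(c['tool_from_camera']);q=np.array(st['ee_rot']);R=Ro.from_quat(q[[1,2,3,0]]).as_matrix()
        p=R.T@(X-st['eef_pos']);p=T[:3,:3].T@(p-T[:3,3])
    else: p=np.array(c['R'])@X+np.array(c['t'])
    p=K@p;return p[:2]/p[2]
E
python3 - <<'E'
from h import *
s=ctrl.sense();print({k:np.round(v,3) for k,v in s.items()})
a=snap('top','t0.png');b=snap('scene','s0.png')
for cam in('top','scene'):
  print(cam,np.round(ray(cam,(256,192))[0]),np.round(ctrl.get_calibration(cam)['K'][0]))
  for n in ['plate','drying_rack','test_stand','nose','catch_tab','lever_knob','disc','timer']:
    for r in ctrl.spot_in(cam,n)[:2]:
      uv=np.array(r['position'])*[512,384]
      z={'plate':50,'drying_rack':40,'lever_knob':183,'catch_tab':143,'disc':50}.get(n,40)
      print(cam,n,round(r['p'],2),np.round(uv),np.round(onz(cam,uv,z)))
E
```

```text
pics
{'time_s': np.float64(0.0), 'joints': array([-1.493,  0.313,  1.498,  0.   ,  1.331, -0.223]), 'dq': array([-0.   ,  0.001, -0.   , -0.001,  0.001, -0.001]), 'tau': array([ 1.0000e-03, -4.1227e+01, -2.5974e+01, -0.0000e+00,  4.0000e-03,
       -0.0000e+00]), 'eef_pos': array([ 155.512, -501.168,  230.723]), 'ee_rot': array([-0.001,  0.805, -0.593, -0.   ]), 'force': array([-0.179, -0.396,  0.54 ]), 'wrist_torque': array([ 0.034, -0.044,  0.008]), 'grip_width': np.float64(1.001)}
top [ 327. -129. 1563.] [441.   0. 257.]
top plate 0.78 [400. 219.] [ 384. -620.   50.]
top plate 0.54 [296. 190.] [ 485. -266.   50.]
top test_stand 0.96 [186. 168.] [562. 117.  40.]
top catch_tab 0.52 [170. 172.] [531. 154. 143.]
top lever_knob 0.5 [164. 156.] [577. 164. 183.]
top disc 0.48 [291. 179.] [ 523. -247.   50.]
top timer 0.44 [113. 205.] [432. 368.  40.]
scene [ -81. -809. 1218.] [410.   0. 263.]
scene plate 0.75 [354. 333.] [ 369. -643.   50.]
scene plate 0.62 [296. 232.] [ 476. -283.   50.]
scene drying_rack 0.47 [292. 247.] [ 429. -315.   40.]
scene test_stand 0.65 [250. 160.] [566.  86.  40.]
scene nose 0.61 [347. 258.] [ 536. -460.   40.]
scene catch_tab 0.44 [227. 147.] [485. 114. 143.]
scene lever_knob 0.68 [232. 117.] [574. 194. 183.]
scene disc 0.48 [301. 216.] [ 534. -246.   50.]
```

```bash
python3 - <<'E'
import cv2
a=cv2.imread('pics/t0.png');b=cv2.imread('pics/s0.png')
x=cv2.resize(a[110:270,90:350],(780,480),interpolation=cv2.INTER_CUBIC)
cv2.imwrite('pics/t0c.png',x)
x=cv2.resize(b[80:340,190:430],(554,600),interpolation=cv2.INTER_CUBIC);cv2.imwrite('pics/s0c.png',x)
E
```

```text
(no output)
```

View pics/t0c.png

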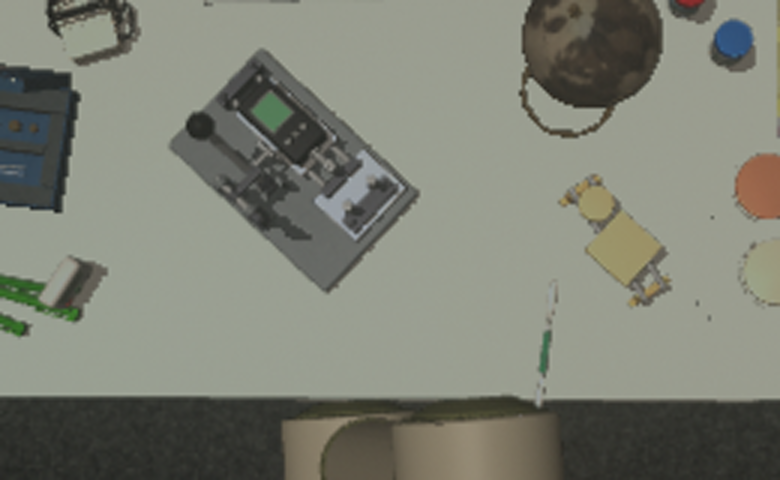

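View pics/s0c.png

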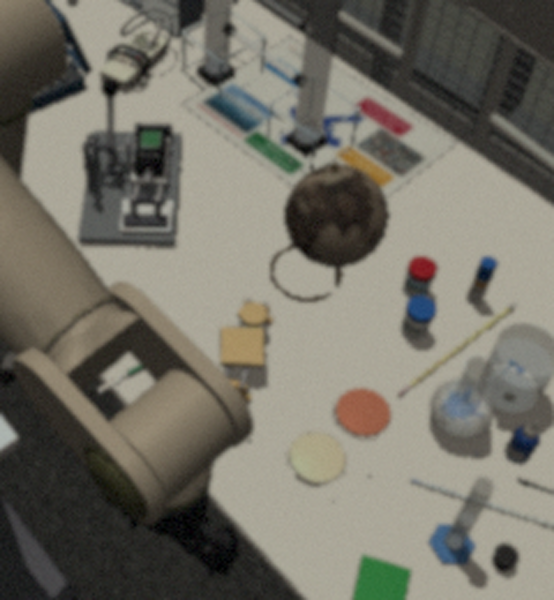

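The top view shows the plate at about (298,193) px with the disc on the rack's far (upper-left) end. The stand's rollers and seat are near (213,178) px, and the black knob is at about (157,152). The scene view agrees, and the green square bottom right is the decoy.

```bash
python3 - <<'E'
from h import *
print(np.round(ctrl.get_calibration('wrist')['tool_from_camera'],3),np.round(ctrl.get_calibration('wrist')['K'],0))
P=lambda c:(c[0]/3+90,c[1]/3+110)
for n,c,z in [('plate',(625,248),50),('disc',(597,203),50),('c1',(262,50),12),('c2',(418,190),12),('c3',(328,291),12),('c4',(170,146),12),('roll1',(383,180),76),('roll2',(353,210),76),('knob',(200,125),168)]:
  print(n,np.round(onz('top',P(c),z),0))
s=ctrl.sense();q=np.array(s['ee_rot']);print(Ro.from_quat(q[[1,2,3,0]]).as_matrix().round(3))
R=Ro.from_quat(q[[1,2,3,0]]).as_matrix()
print('to plate hover',(R.T@(np.array([440,-290,260])-s['eef_pos'])).round())
E
```

```text
[[   1.      -0.      -0.      -1.05 ]
 [   0.       0.951    0.31   -81.073]
 [   0.      -0.31     0.951 -142.316]
 [   0.       0.       0.       1.   ]] [[308.   0. 251.]
 [  0. 308. 190.]
 [  0.   0.   1.]]
plate [ 474. -273.   50.]
disc [ 526. -241.   50.]
c1 [714. 156.  12.]
c2 [546. -32.  12.]
c3 [426.  73.  12.]
c4 [598. 263.  12.]
roll1 [548.   4.  76.]
roll2 [514.  37.  76.]
knob [593. 192. 168.]
[[ 0.296 -0.955 -0.   ]
 [-0.955 -0.296 -0.   ]
 [ 0.     0.    -1.   ]]
to plate hover [-118. -334.  -29.]
```

Call:
play_rows:
  motion:
    - [[-12,-34,-3],[0,0,0]]
    - [[-12,-34,-3],[0,0,0]]
    - [[-12,-34,-3],[0,0,0]]
    - [[-12,-34,-3],[0,0,0]]
    - [[-12,-34,-3],[0,0,0]]
    - [[-12,-34,-3],[0,0,0]]
    - [[-12,-34,-3],[0,0,0]]
    - [[-12,-34,-3],[0,0,0]]
    - [[-12,-34,-3],[0,0,0]]
    - [[-10,-28,-2],[0,0,0]]
    - [[0,0,0],[0,0,-5.6]]
    - [[0,0,0],[0,0,-5.6]]
    - [[0,0,0],[0,0,-5.6]]
    - [[0,0,0],[0,0,0]]
  fingers: 85
  squeeze: 40

```text
time_s: 2.07
eef_pos: [439.7, -289.6, 260.2]
ee_rot: [0.0, 0.884, -0.468, -0.0]
force: [-0.2, -0.3, -0.3]
grip_width: 0.996
```

```bash
cat >> h.py <<'E'
import json
def log():
    s=ctrl.sense();open('log.txt','a').write(json.dumps({k:np.array(s[k]).tolist() for k in('joints','eef_pos','ee_rot')})+'\n');return s
def Rt(s): return Ro.from_quat(np.array(s['ee_rot'])[[1,2,3,0]]).as_matrix()
E
python3 - <<'E'
from h import *
s=log();print(s['time_s'],np.round(s['joints'],3),np.round(s['eef_pos'],1),Rt(s).round(3).tolist())
im=snap('wrist','w1.png')
for n in('plate','disc','drying_rack'):
  for r in ctrl.spot_in('wrist',n)[:2]:
    uv=np.array(r['position'])*[512,384];print(n,round(r['p'],2),uv.round(),onz('wrist',uv,50,s).round(1))
E
```

```text
2.0667 [-0.805  0.297  1.444 -0.     1.401  0.168] [ 439.7 -289.6  260.2] [[0.563, -0.827, -0.0], [-0.827, -0.563, 0.0], [-0.0, 0.0, -1.0]]
plate 0.85 [427. 295.] [ 422.1 -588.9   50. ]
plate 0.82 [256. 126.] [ 477.6 -269.3   50. ]
disc 0.96 [263.  68.] [ 532.2 -241.    50. ]
drying_rack 0.58 [252.  96.] [ 501.  -247.6   50. ]
```

View pics/w1.png

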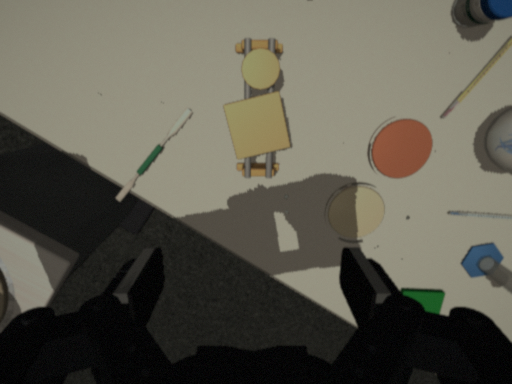

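The wrist view shows the plate at about (257,125), turned roughly 12° relative to the rack, and the disc at (261,69). I'll segment the plate to get its exact pose, then look at the stand.

```bash
python3 - <<'E'
from h import *
s=ctrl.sense();im=cv2.imread('pics/w1.png');hsv=cv2.cvtColor(im,cv2.COLOR_BGR2HSV)
print(hsv[125,257],hsv[68,263],hsv[100,330],hsv[170,260])
ref=hsv[125,257].astype(int)
m=((abs(hsv[:,:,0].astype(int)-ref[0])<6)&(hsv[:,:,1]>ref[1]-40)&(hsv[:,:,2]>100)).astype(np.uint8)
m[:84]=0;m[163:]=0;m[:,:215]=0;m[:,300:]=0
m=cv2.morphologyEx(m,cv2.MORPH_OPEN,np.ones((5,5),np.uint8))
c=max(cv2.findContours(m,0,2)[0],key=cv2.contourArea)
b=cv2.boxPoints(cv2.minAreaRect(c));print(b.round(1))
W=np.array([onz('wrist',p,50,s) for p in b]);print(W.round(1))
print('ctr',W.mean(0).round(1));
for i in range(4):
  d=W[(i+1)%4]-W[i];print(np.linalg.norm(d).round(1),np.degrees(np.arctan2(d[1],d[0])).round(1))
for p in [(262,44),(258,169),(246,43),(275,43),(246,173),(271,173)]: print('feet',onz('wrist',p,35,s).round(1))
R=Rt(s);print('to stand', (R.T@(np.array([520,20,330])-s['eef_pos'])).round())
E
```

```text
[ 24  99 150] [ 26  91 149] [ 26  37 150] [ 18 129 144]
[[222.2 103.6]
 [278.6  90.1]
 [292.1 146.6]
 [235.8 160.1]]
[[ 476.6 -225.3   50. ]
 [ 522.9 -268.7   50. ]
 [ 481.1 -317.6   50. ]
 [ 431.6 -272.3   50. ]]
ctr [ 478.1 -271.    50. ]
63.4 -43.2
64.3 -130.5
67.1 137.6
65.1 46.2
feet [ 552.4 -227.1   35. ]
feet [ 434.3 -302.2   35. ]
feet [ 543.5 -212.1   35. ]
feet [ 561.1 -238.3   35. ]
feet [ 421.8 -292.8   35. ]
feet [ 439.  -318.4   35. ]
to stand [-212. -240.  -70.]
```

Call:
play_rows:
  motion:
    - [[-24,-31,-4],[0,0,0]]
    - [[-24,-31,-4],[0,0,0]]
    - [[-24,-31,-4],[0,0,0]]
    - [[-24,-31,-4],[0,0,0]]
    - [[-24,-31,-4],[0,0,0]]
    - [[-24,-31,-4],[0,0,0]]
    - [[-24,-31,-4],[0,0,0]]
    - [[-24,-31,-4],[0,0,0]]
    - [[-24,-31,-4],[0,0,0]]
    - [[-22,-29,-4],[0,0,0]]
    - [[0,0,0],[0,0,-6.7]]
    - [[0,0,0],[0,0,-6.7]]
    - [[0,0,0],[0,0,0]]

```text
time_s: 3.35
eef_pos: [561.7, 80.3, 300.1]
ee_rot: [0.0, 0.932, -0.361, -0.0]
force: [-0.6, 0.1, -0.2]
grip_width: 0.998
```

```bash
python3 - <<'E'
from h import *
s=log();print(s['time_s'],np.round(s['joints'],3),np.round(s['eef_pos'],1),Rt(s).round(3).tolist())
im=snap('wrist','w2.png')
for n,z in(('seat',26),('nose',71),('lever_knob',168),('catch_tab',143),('catch',100),('test_stand',12),('timer',30)):
  for r in ctrl.spot_in('wrist',n)[:2]:
    uv=np.array(r['position'])*[512,384];print(n,round(r['p'],2),uv.round(),onz('wrist',uv,z,s).round(1))
cv2.imwrite('pics/w2c.png',cv2.resize(cv2.imread('pics/w2.png')[0:300,50:450],(800,600),interpolation=cv2.INTER_CUBIC))
E
```

```text
3.35 [-0.064  0.372  1.238  0.     1.532  0.675] [561.7  80.3 300.1] [[0.739, -0.674, -0.0], [-0.674, -0.739, 0.0], [-0.0, 0.0, -1.0]]
seat 0.84 [238. 113.] [583.1 131.5  26. ]
nose 0.74 [262. 158.] [572.1  72.5  71. ]
nose 0.58 [177. 129.] [520.9 167.5  71. ]
lever_knob 0.97 [196.  69.] [593.5 184.  168. ]
catch_tab 0.85 [180. 131.] [540.1 159.7 143. ]
catch 0.59 [181. 127.] [532.9 164.3 100. ]
catch 0.59 [262. 158.] [575.7  77.7 100. ]
test_stand 0.62 [236. 114.] [579.4 131.6  12. ]
timer 0.67 [21. 48.] [441.  367.4  30. ]
```

View pics/w2c.png

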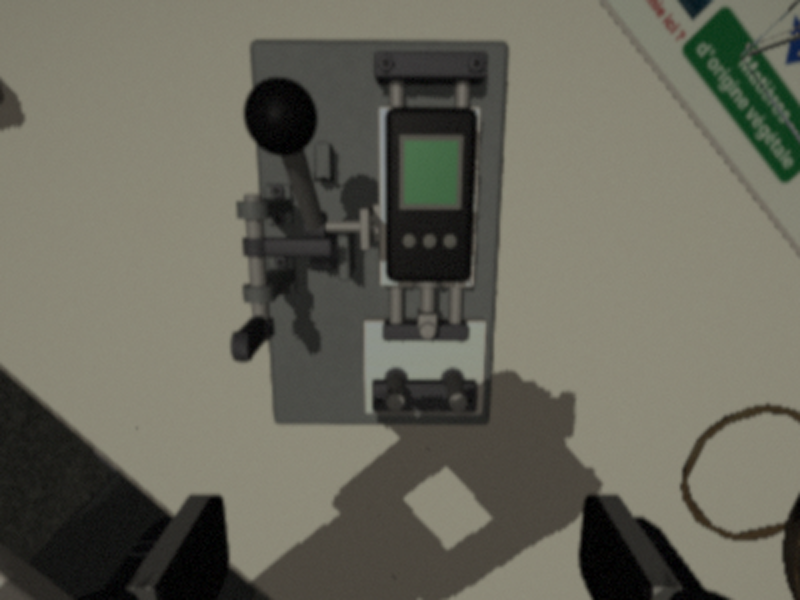

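The stand is aligned with the image: rollers near crop (397..458,390), nose at (428,325), catch tab at (245,340), knob at (281,116). I'll zoom in on the seat area with my predicted model drawn over it.

```bash
cat > fit.py <<'E'
from h import *
from scipy.optimize import least_squares
s=json.loads(open('log.txt').read().splitlines()[1])
C=np.array([(252,41),(507,43),(490,422),(275,422)])/2+[50,0]
def f(p):
    x,y,a,zb=p;c,sn=np.cos(a),np.sin(a);r=[]
    for (u,v),(lx,ly) in zip(C,[(129,81),(129,-81),(-129,-81),(-129,81)]):
        r+=list(proj('wrist',[x+c*lx-sn*ly,y+sn*lx+c*ly,zb],s)-[u,v])
    return np.array(r)
o=least_squares(f,[571,115,.84,12]);
if __name__=='__main__':
    print(o.x.round(3),np.degrees(o.x[2]),o.fun.round(1))
    a=o.x[2];ex=np.array([np.cos(a),np.sin(a)]);ey=np.array([-ex[1],ex[0]])
    P=lambda c:(c[0]/2+50,c[1]/2)
    for n,c,z in [('nose',(428,325),71),('rollL',(397,400),76),('rollR',(458,400),76),('seatTL',(365,321),26),('seatTR',(487,319),26),('seatBL',(365,413),26),('seatBR',(487,411),26),('knob',(281,116),168),('tabTop',(242,345),139),('hinge',(258,322),91)]:
        w=onz('wrist',P(c),z,s);d=w[:2]-o.x[:2];print(n,w.round(1),'local from base ctr',(d@ex).round(1),(d@ey).round(1))
    im=cv2.imread('pics/w2.png')[140:220,160:310];im=cv2.resize(im,(800,427),interpolation=cv2.INTER_CUBIC)
    cv2.imwrite('pics/w2z.png',cv2.convertScaleAbs(im,alpha=1.5,beta=10))
E
python3 fit.py
```

```text
[573.773 116.635   0.827   6.874] 47.4031956464573 [-0.4  0.3  0.4 -0.3 -0.6  0.2  0.5 -0.2]
nose [570.2  67.3  71. ] local from base ctr -38.7 -30.8
rollL [524.1  45.2  76. ] local from base ctr -86.2 -11.8
rollR [552.6  19.2  76. ] local from base ctr -86.0 -50.4
seatTL [534.4  89.8  26. ] local from base ctr -46.4 10.8
seatTR [597.5  34.1  26. ] local from base ctr -44.7 -73.3
seatBL [487.6  40.5  26. ] local from base ctr -114.4 11.9
seatBR [553.9 -17.9  26. ] local from base ctr -112.5 -76.4
knob [596.1 192.8 168. ] local from base ctr 71.2 35.1
tabTop [501.9 136.7 139. ] local from base ctr -33.9 66.5
hinge [500.8 139.3  91. ] local from base ctr -32.7 69.1
```

View pics/w2z.png

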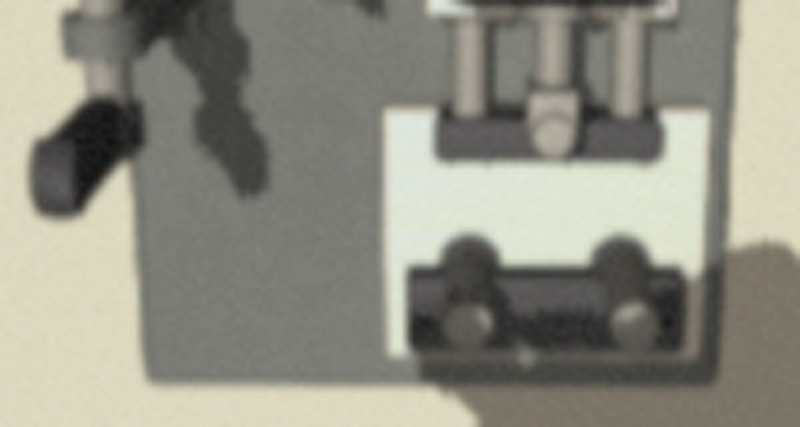

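The zoom shows roller tops at zoom (468,322) and (633,322), and the nose top at (553,133). Both agree with a seat at base-local (-80,-31), i.e. world about (542,37). The arm's joint limits for the tilted grasp and the half-spin need checking before I move.

```bash
cat > kin.py <<'E'
from h import *
from scipy.optimize import least_squares
D=[json.loads(l) for l in open('log.txt')]
D.append(dict(joints=[-1.493,0.313,1.498,0,1.331,-0.223],eef_pos=[155.512,-501.168,230.723]))
ry=lambda a:Ro.from_euler('y',a);rz=lambda a:Ro.from_euler('z',a)
lim=np.array([[-2.94,2.94],[-.97,2.17],[.19,2.56],[-1.23,4.37],[.02,3.11],[-2.88,2.88]])
if __name__=='__main__':
  A=[];b=[]
  for d in D:
    q=d['joints'];p=d['eef_pos']
    A.append([np.sin(q[1]),np.sin(q[1]+q[2]),0]);b.append(np.hypot(p[0],p[1]))
    A.append([np.cos(q[1]),np.cos(q[1]+q[2]),1]);b.append(p[2])
  x,res,_,_=np.linalg.lstsq(np.array(A),np.array(b),rcond=None);print(x,np.array(A)@x-b)
  L1,L2,H=x
  for d6 in(220,320):
   for name,pos,head in[('pick',[478,-271,45],47.5),('place',[538.9,40.3,58],47.4)]:
    for tilt in(35,45,55):
     for jaw in(-90,90):
      h=np.radians(head);t=np.radians(tilt)
      z=np.array([np.cos(h)*np.cos(t),np.sin(h)*np.cos(t),-np.sin(t)])
      xx=np.array([np.cos(h+np.radians(jaw)),np.sin(h+np.radians(jaw)),0]);R=np.c_[xx,np.cross(z,xx),z]
      w=np.array(pos)+z*19-z*d6
      r=np.hypot(w[0],w[1]);zz=w[2]-(H+d6)
      q1=np.arctan2(w[1],w[0]);c3=(r*r+zz*zz-L1**2-L2**2)/2/L1/L2
      q3=np.arccos(c3);q2=np.arctan2(r,zz)-np.arctan2(L2*np.sin(q3),L1+L2*np.cos(q3))
      M=(rz(q1)*ry(q2+q3)).inv()*Ro.from_matrix(R)
      e=M.as_euler('ZYZ')
      q6=(e[2]-np.pi+np.pi)%(2*np.pi)-np.pi
      print(d6,name,tilt,jaw,np.round([q1,q2,q3,e[0],e[1],q6],2))
E
python3 kin.py
```

```text
[ 481.19004257  390.674414   -133.60366456] [-0.76444776  0.43181446 -1.88378453 -0.97452429  2.88202972  0.54270983]
220 pick 35 -90 [-0.82  0.66  1.81  1.11  1.15 -0.83]
220 pick 35 90 [-0.82  0.66  1.81  1.11  1.15  2.32]
220 pick 45 -90 [-0.78  0.61  1.8   0.97  1.03 -0.69]
220 pick 45 90 [-0.78  0.61  1.8   0.97  1.03  2.45]
220 pick 55 -90 [-0.73  0.58  1.79  0.79  0.94 -0.52]
220 pick 55 90 [-0.73  0.58  1.79  0.79  0.94  2.62]
220 place 35 -90 [-0.19  0.5   2.09  1.68  0.77 -0.89]
220 place 35 90 [-0.19  0.5   2.09  1.68  0.77  2.25]
220 place 45 -90 [-0.14  0.47  2.04  1.41  0.63 -0.6 ]
220 place 45 90 [-0.14  0.47  2.04  1.41  0.63  2.54]
220 place 55 -90 [-0.1   0.45  1.98  1.04  0.56 -0.22]
220 place 55 90 [-0.1   0.45  1.98  1.04  0.56  2.92]
320 pick 35 -90 [-0.97  0.75  1.79  1.03  1.19 -0.93]
320 pick 35 90 [-0.97  0.75  1.79  1.03  1.19  2.21]
320 pick 45 -90 [-0.91  0.67  1.8   0.92  1.07 -0.79]
320 pick 45 90 [-0.91  0.67  1.8   0.92  1.07  2.35]
320 pick 55 -90 [-0.83  0.61  1.8   0.77  0.96 -0.62]
320 pick 55 90 [-0.83  0.61  1.8   0.77  0.96  2.52]
320 place 35 -90 [-0.36  0.56  2.21  1.67  0.87 -1.11]
320 place 35 90 [-0.36  0.56  2.21  1.67  0.87  2.03]
320 place 45 -90 [-0.29  0.48  2.16  1.46  0.69 -0.82]
320 place 45 90 [-0.29  0.48  2.16  1.46  0.69  2.32]
320 place 55 -90 [-0.2   0.44  2.08  1.12  0.58 -0.42]
320 place 55 90 [-0.2   0.44  2.08  1.12  0.58  2.72]
```

Call:
play_rows:
  motion:
    - [[16,33,12.7],[0,0,0]]
    - [[16,33,12.7],[0,0,0]]
    - [[16,33,12.7],[0,0,0]]
    - [[16,33,12.7],[0,0,0]]
    - [[16,33,12.7],[0,0,0]]
    - [[16,33,12.7],[0,0,0]]
    - [[16,33,12.7],[0,0,0]]
    - [[16,33,12.7],[0,0,0]]
    - [[16,33,12.7],[0,0,0]]
    - [[16,33,12.7],[0,0,0]]
    - [[15,31,13],[0,0,0]]
    - [[0,0,0],[6.43,0,0]]
    - [[0,0,0],[6.43,0,0]]
    - [[0,0,0],[6.43,0,0]]
    - [[0,0,0],[6.43,0,0]]
    - [[0,0,0],[6.43,0,0]]
    - [[0,0,0],[6.43,0,0]]
    - [[0,0,0],[6.42,0,0]]
    - [[0,0,0],[0,0,0]]

```text
time_s: 5.33
eef_pos: [444.8, -305.6, 158.5]
ee_rot: [-0.359, 0.859, -0.338, 0.139]
force: [0.0, 1.0, -1.2]
grip_width: 0.994
```

```bash
python3 - <<'E'
from h import *
s=log();R=Rt(s);print(s['time_s'],np.round(s['joints'],3),np.round(s['eef_pos'],1),R.round(3).tolist())
im=snap('wrist','w3.png')
hsv=cv2.cvtColor(cv2.imread('pics/w3.png'),cv2.COLOR_BGR2HSV)
for n in('plate','disc'):
  for r in ctrl.spot_in('wrist',n)[:2]:
    uv=np.array(r['position'])*[512,384];print(n,round(r['p'],2),uv.round(),onz('wrist',uv,50,s).round(1), hsv[int(uv[1]),int(uv[0])])
m=((abs(hsv[:,:,0].astype(int)-25)<7)&(hsv[:,:,1]>65)&(hsv[:,:,2]>90)).astype(np.uint8)
m=cv2.morphologyEx(m,cv2.MORPH_OPEN,np.ones((5,5),np.uint8))
for c in sorted(cv2.findContours(m,0,2)[0],key=cv2.contourArea)[::-1][:3]:
  print(cv2.contourArea(c),cv2.boundingRect(c)); a=cv2.approxPolyDP(c,5,True)[:,0]
  for p in a: print(p,onz('wrist',p,50,s).round(1))
E
```

```text
5.3333 [-1.153  0.516  1.617  0.718  1.435 -0.665] [ 444.8 -305.6  158.5] [[0.734, -0.48, 0.481], [-0.68, -0.514, 0.523], [-0.004, -0.711, -0.704]]
plate 0.63 [255. 241.] [ 475.1 -277.3   50. ] [ 23 101 114]
disc 0.65 [270. 183.] [ 525.8 -244.    50. ] [ 21 114 116]
4555.0 (216, 203, 74, 67)
[219 204] [ 475. -227.   50.]
[216 269] [ 433.7 -272.    50. ]
[289 268] [ 480.1 -313.9   50. ]
[284 203] [ 520.7 -268.1   50. ]
1113.0 (249, 161, 41, 36)
[249 170] [ 521.1 -218.8   50. ]
[251 187] [ 509.5 -234.3   50. ]
[264 196] [ 512.  -249.9   50. ]
[288 185] [ 537.4 -257.3   50. ]
[289 174] [ 547.1 -249.3   50. ]
[275 161] [ 547.7 -229.    50. ]
89.5 (230, 298, 17, 9)
[230 298] [ 427. -298.   50.]
[246 306] [ 432.4 -311.5   50. ]
```

View pics/w3.png

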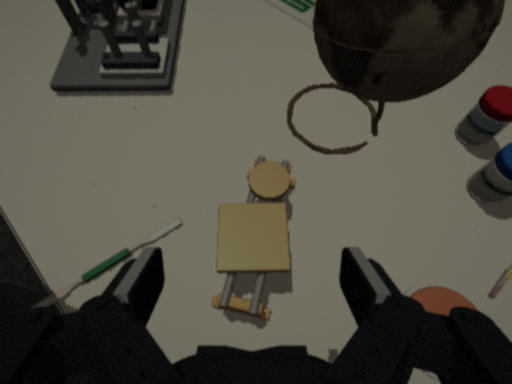

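The plate is square to the jaws at px (253,237). The measured centre (477.5,-270.5) matches the earlier look.

Call:
play_rows:
  motion:
    - [[0,23,0],[0,0,0]]
    - [[1,24,0],[0,0,0]]
    - [[0,0,30],[0,0,0]]
    - [[0,0,30],[0,0,0]]
    - [[0,0,30],[0,0,0]]
    - [[0,0,20],[0,0,0]]
    - [[0,0,15],[0,0,0]]
    - [[0,0,10],[0,0,0]]
    - [[0,0,5],[0,0,0]]
    - [[0,0,0],[0,0,0]]
    - [[0,0,0],[0,0,0]]

```text
time_s: 6.4
eef_pos: [491.7, -257.1, 28.7]
ee_rot: [-0.356, 0.861, -0.335, 0.139]
force: [-0.4, -0.4, 0.1]
grip_width: 0.997
```

```bash
python3 - <<'E'
from h import *
s=log();R=Rt(s);print(s['time_s'],np.round(s['joints'],3),np.round(s['eef_pos'],1),np.round(s['force'],1))
e=np.array([477.6,-270.6,45])+R[:,2]*26-s['eef_pos'];print('err tool',(R.T@e).round(1))
E
```

```text
6.4 [-1.03   0.718  1.695  0.83   1.165 -0.803] [ 491.7 -257.1   28.7] [-0.4 -0.4  0.1]
err tool [-1.2  2.3  0.7]
```

Call:
play_rows:
  motion:
    - [[-1,2,0.5],[0,0,0]]
    - [[0,0,0],[0,0,0]]
    - [[0,0,0],[0,0,0]]
    - [[0,0,0],[0,0,0]]
    - [[0,0,0],[0,0,0]]
    - [[0,0,0],[0,0,0]]
  fingers: 50
  squeeze: 30

```text
time_s: 6.9
eef_pos: [490.1, -257.3, 26.7]
ee_rot: [-0.356, 0.861, -0.335, 0.139]
force: [-4.5, -3.1, 6.2]
grip_width: 0.745
```

Gripped: the opening reads 63.6 mm, which is the plate's width. Next I lift, move over to the stand and spin half a turn.

Call:
play_rows:
  motion:
    - [[0,-10,-10],[0,0,0]]
    - [[0,-21,-21],[0,0,0]]
    - [[0,-21,-21],[0,0,0]]
    - [[0,-21,-21],[0,0,0]]
    - [[0,-14,-14],[0,0,0]]
    - [[-16,-19.5,19.8],[0,0,0]]
    - [[-16,-19.5,19.8],[0,0,0]]
    - [[-16,-19.5,19.8],[0,0,0]]
    - [[-16,-19.5,19.8],[0,0,0]]
    - [[-16,-19.5,19.8],[0,0,0]]
    - [[-16,-19.5,19.8],[0,0,0]]
    - [[-16,-19.5,19.8],[0,0,0]]
    - [[-16,-19.5,19.8],[0,0,0]]
    - [[-16,-19.5,19.8],[0,0,0]]
    - [[-18,-19.5,19.8],[0,0,0]]
    - [[0,0,0],[0,0,6]]
    - [[0,0,0],[0,0,6]]
    - [[0,0,0],[0,0,6]]

```text
time_s: 8.4
eef_pos: [558.5, 58.4, 147.0]
ee_rot: [-0.374, 0.797, -0.467, 0.08]
force: [0.2, 0.1, -1.4]
grip_width: 0.746
```

```bash
python3 - <<'E'
from h import *
s=log();R=Rt(s);print(s['time_s'],np.round(s['joints'],3),np.round(s['eef_pos'],1),np.round(s['force'],1),R.round(3).tolist())
E
```

```text
8.4 [-0.435  0.347  1.926  1.032  0.903 -0.064] [558.5  58.4 147. ] [ 0.2  0.1 -1.4] [[0.55, -0.685, 0.477], [-0.805, -0.283, 0.521], [-0.222, -0.671, -0.707]]
```

Call:
play_rows:
  motion:
    - [[0,0,0],[0,0,7]]
    - [[0,0,0],[0,0,7]]
    - [[0,0,0],[0,0,7]]
    - [[0,0,0],[0,0,7]]
    - [[0,0,0],[0,0,7]]
    - [[0,0,0],[0,0,7]]
    - [[0,0,0],[0,0,7]]
    - [[0,0,0],[0,0,7]]
    - [[0,0,0],[0,0,7]]
    - [[0,0,0],[0,0,7]]
    - [[0,0,0],[0,0,7]]
    - [[0,0,0],[0,0,7]]
    - [[0,0,0],[0,0,7]]
    - [[0,0,0],[0,0,7]]
    - [[0,0,0],[0,0,7]]
    - [[0,0,0],[0,0,7]]
    - [[0,0,0],[0,0,7]]
    - [[0,0,0],[0,0,7]]
    - [[0,0,0],[0,0,7]]
    - [[0,0,0],[0,0,7]]

```text
time_s: 10.07
eef_pos: [558.6, 57.6, 147.0]
ee_rot: [0.203, 0.168, 0.909, 0.324]
force: [-0.4, -0.1, 0.0]
grip_width: 0.747
```

Call:
play_rows:
  motion:
    - [[0,0,0],[0,0,7]]
    - [[0,0,0],[0,0,7]]
    - [[0,0,0],[0,0,7]]
    - [[0,0,0],[0,0,0.7]]
    - [[0,0,0],[0,0,0]]

```text
time_s: 10.48
eef_pos: [558.6, 57.6, 147.1]
ee_rot: [0.14, 0.332, 0.862, 0.356]
force: [-1.1, -0.2, -0.8]
grip_width: 0.743
```

```bash
python3 - <<'E'
from h import *
s=log();R=Rt(s);print(s['time_s'],np.round(s['joints'],3),np.round(s['eef_pos'],1),np.round(s['force'],1),R.round(3).tolist(),s['grip_width'])
snap('wrist','w4.png')
a=np.radians(47.4);ex=np.array([np.cos(a),np.sin(a),0]);ey=np.array([-ex[1],ex[0],0])
seat=np.array([542.3,36.6,26])
for l in[(-6,20,50),(-6,-20,50),(0,26,0),(0,-26,0)]: print('pred',l,proj('wrist',seat+ex*l[0]+ey*l[1]+[0,0,l[2]],s).round())
for y in(-32,32):
  for z in(-32,32): print('plate pred',proj('wrist',s['eef_pos']+R@[0,0,-26]-ex*5+ey*y+[0,0,z],s).round())
E
```

```text
10.4833 [-0.437  0.347  1.926  1.033  0.903  2.751] [558.6  57.6 147.1] [-1.1 -0.2 -0.8] [[-0.74, 0.473, 0.478], [0.672, 0.526, 0.521], [-0.005, 0.707, -0.707]] 0.7429369356873932
pred (-6, 20, 50) [287. 100.]
pred (-6, -20, 50) [210.  99.]
pred (0, 26, 0) [291.  46.]
pred (0, -26, 0) [207.  45.]
plate pred [183. 207.]
plate pred [165. 364.]
plate pred [321. 207.]
plate pred [338. 365.]
```

View pics/w4.png

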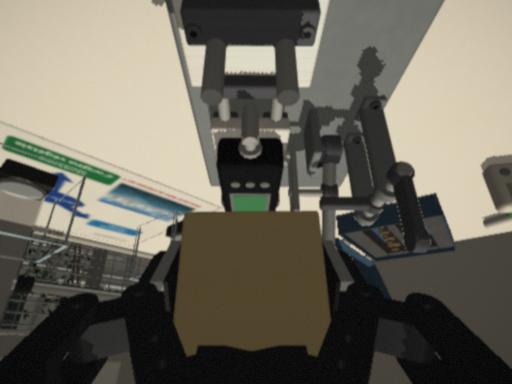

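The image is upside down. The roller tops sit at (213,95) and (288,95), predicted (210,99) and (287,100), so the seat estimate shifts 1 mm in y. The plate's edge at (183..320,210) matches its predicted place. I descend with a 6 mm gap to the rollers.

Call:
play_rows:
  motion:
    - [[-1.3,2,2],[0,0,0.4]]
    - [[0,-14,14],[0,0,0]]
    - [[0,-14,14],[0,0,0]]
    - [[0,-14,14],[0,0,0]]
    - [[0,-14,14],[0,0,0]]
    - [[0,-10,10],[0,0,0]]
    - [[0,-3.5,3.5],[0,0,0]]
    - [[0,-1,1],[0,0,0]]
    - [[0,0,0],[0,0,0]]

```text
time_s: 11.28
eef_pos: [561.8, 58.8, 47.8]
ee_rot: [0.139, 0.336, 0.861, 0.357]
force: [-1.8, -0.7, -0.3]
grip_width: 0.74
```

```bash
cat > loc.py <<'E'
from h import *
s=log();R=Rt(s);a=np.radians(47.4);ex=np.array([np.cos(a),np.sin(a),0]);ey=np.array([-ex[1],ex[0],0])
seat=np.array([541.6,37.3,26])
d=s['eef_pos']+R@[0,0,-26]-seat
print(s['time_s'],'mid rel seat xyz',np.round([d@ex,d@ey,d[2]],1),'force st',np.round([s['force']@ex,s['force']@ey,s['force'][2]],1),np.round(s['joints'],2),R[2].round(3),round(s['grip_width']*85.4,1),'tcp',s['eef_pos'].round(1))
E
python3 loc.py; python3 -c "
from h import *
snap('wrist','w5.png')"
```

```text
11.2833 mid rel seat xyz [11.1 -0.3 40.2] force st [-1.7  0.9 -0.3] [-0.43  0.55  1.97  1.24  0.79  2.46] [ 0.001  0.707 -0.707] 63.2 tcp [561.8  58.8  47.8]
```

View pics/w5.png

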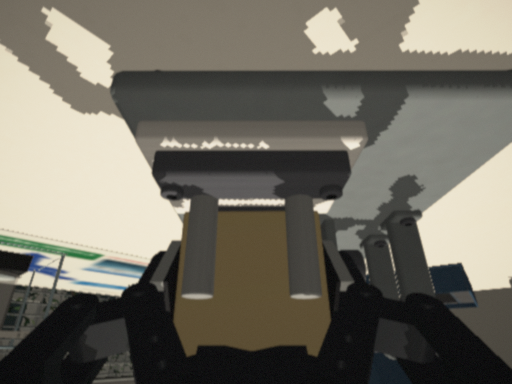

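Plate and rollers share the same mid column (about 252), so it is centred to under 1 mm. I lower the last 8 mm and then pull back to the rollers.

Call:
play_rows:
  motion:
    - [[0,-2.5,2.5],[0,0,0]]
    - [[0,-1.8,1.8],[0,0,0]]
    - [[0,-0.7,0.7],[0,0,0]]
    - [[0,-0.5,0.5],[0,0,0]]
    - [[0,0,0],[0,0,0]]

```text
time_s: 11.75
eef_pos: [561.5, 58.8, 39.7]
ee_rot: [0.139, 0.336, 0.861, 0.357]
force: [0.7, -0.3, -0.5]
grip_width: 0.745
```

```bash
python3 loc.py
```

```text
11.75 mid rel seat xyz [10.9 -0.1 32.1] force st [ 0.3 -0.7 -0.5] [-0.43  0.57  1.97  1.25  0.79  2.43] [ 0.001  0.707 -0.707] 63.6 tcp [561.5  58.8  39.7]
```

Call:
play_rows:
  motion:
    - [[0,-1.5,-1.5],[0,0,0]]
    - [[0,-1.5,-1.5],[0,0,0]]
    - [[0,-0.7,-0.7],[0,0,0]]
    - [[0,0,0],[0,0,0]]

```text
time_s: 12.08
eef_pos: [557.9, 54.7, 39.8]
ee_rot: [0.139, 0.336, 0.861, 0.357]
force: [0.5, -1.2, 0.1]
grip_width: 0.74
```

```bash
python3 loc.py
```

```text
12.0833 mid rel seat xyz [ 5.4 -0.2 32.2] force st [-0.6 -1.2  0.1] [-0.44  0.57  1.98  1.25  0.79  2.43] [ 0.001  0.707 -0.707] 63.2 tcp [557.9  54.7  39.8]
```

Call:
play_rows:
  motion:
    - [[0,-0.7,0.7],[0,0,0]]
    - [[0,-0.4,0.4],[0,0,0]]
    - [[0,0,0],[0,0,0]]

```text
time_s: 12.33
eef_pos: [558.3, 55.0, 39.0]
ee_rot: [0.139, 0.336, 0.86, 0.357]
force: [-3.6, -0.7, 7.7]
grip_width: 0.747
```

```bash
python3 loc.py
```

```text
12.3333 mid rel seat xyz [ 5.9 -0.3 31.3] force st [-3.   2.2  7.7] [-0.44  0.57  1.98  1.25  0.79  2.42] [ 0.001  0.708 -0.706] 63.8 tcp [558.3  55.   39. ]
```

The plate now touches the seat (7.7 N up), so I ease it back to the rollers.

Call:
play_rows:
  motion:
    - [[0,-0.6,-1],[0,0,0]]
    - [[0,-0.5,-0.9],[0,0,0]]
    - [[0,0,0],[0,0,0]]

```text
time_s: 12.58
eef_pos: [556.7, 53.3, 39.0]
ee_rot: [0.139, 0.336, 0.86, 0.357]
force: [1.1, 0.8, 3.8]
grip_width: 0.748
```

```bash
python3 loc.py
```

```text
12.5833 mid rel seat xyz [ 3.6 -0.2 31.4] force st [ 1.4 -0.3  3.8] [-0.45  0.57  1.98  1.25  0.79  2.42] [ 0.001  0.707 -0.707] 63.9 tcp [556.7  53.3  39. ]
```

Call:
play_rows:
  motion:
    - [[0,-0.7,-0.7],[0,0,0]]
    - [[0,-0.7,-0.7],[0,0,0]]
    - [[0,0,0],[0,0,0]]

```text
time_s: 12.83
eef_pos: [555.5, 52.1, 39.0]
ee_rot: [0.139, 0.336, 0.86, 0.357]
force: [3.7, 3.0, 2.8]
grip_width: 0.745
```

```bash
python3 loc.py
```

```text
12.8333 mid rel seat xyz [ 1.9 -0.2 31.4] force st [ 4.7 -0.7  2.8] [-0.45  0.57  1.98  1.25  0.8   2.42] [ 0.001  0.708 -0.706] 63.6 tcp [555.5  52.1  39. ]
```

Call:
play_rows:
  motion:
    - [[0,-0.7,-0.7],[0,0,0]]
    - [[0,-0.4,-0.4],[0,0,0]]
    - [[0,0,0],[0,0,0]]

```text
time_s: 13.08
eef_pos: [555.3, 52.0, 39.1]
ee_rot: [0.139, 0.335, 0.86, 0.358]
force: [22.7, 16.9, -9.2]
grip_width: 0.743
```

```bash
python3 loc.py;  python3 -c "
from h import *
a=snap('wrist','w6.png')
cv2.imwrite('pics/w6c.png',cv2.resize(cv2.imread('pics/w6.png')[130:384,120:380],(780,600)[:2],interpolation=cv2.INTER_CUBIC))"
```

```text
13.0833 mid rel seat xyz [ 1.6 -0.2 31.5] force st [27.8 -5.3 -9.2] [-0.45  0.57  1.98  1.25  0.8   2.41] [ 0.001  0.709 -0.705] 63.4 tcp [555.3  52.   39.1]
```

View pics/w6c.png

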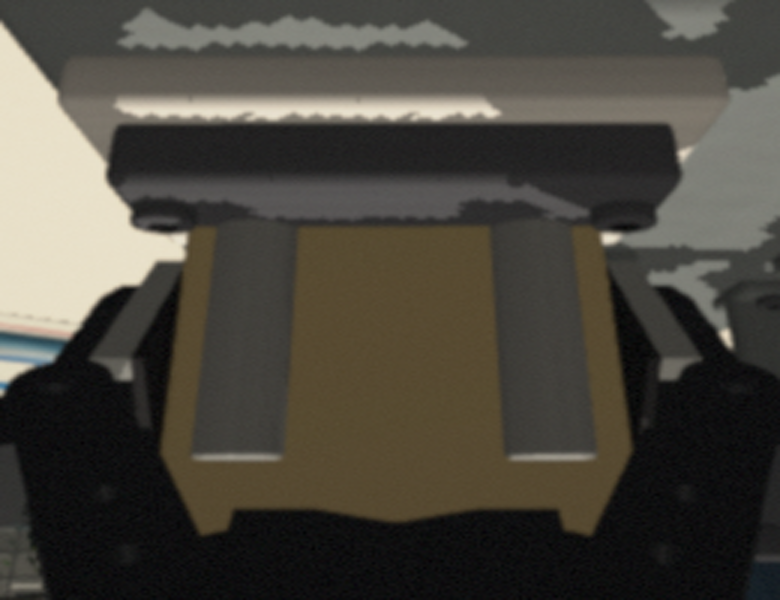

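Firm contact with both rollers (28 N). The plate spans 187–606 and the rollers average 397, so it is centred. I relax slightly and release.

Call:
play_rows:
  motion:
    - [[0,0.3,0.6],[0,0,0]]
    - [[0,0,0],[0,0,0]]

```text
time_s: 13.3
eef_pos: [555.4, 52.1, 39.1]
ee_rot: [0.139, 0.335, 0.86, 0.358]
force: [12.9, 11.3, -1.5]
grip_width: 0.745
```

```bash
python3 loc.py
```

```text
13.3 mid rel seat xyz [ 1.8 -0.2 31.5] force st [17.  -1.9 -1.5] [-0.45  0.57  1.98  1.25  0.8   2.41] [ 0.001  0.709 -0.705] 63.6 tcp [555.4  52.1  39.1]
```

Call:
play_rows:
  motion:
    - [[0,0.3,0.5],[0,0,0]]
    - [[0,0,0],[0,0,0]]
    - [[0,0,0],[0,0,0]]
    - [[0,0,0],[0,0,0]]
    - [[0,0,0],[0,0,0]]
  fingers: 85

```text
time_s: 13.72
eef_pos: [554.8, 51.5, 38.3]
ee_rot: [0.138, 0.336, 0.861, 0.357]
force: [0.4, -0.6, -0.1]
grip_width: 0.993
```

```bash
python3 loc.py
```

```text
13.7167 mid rel seat xyz [ 1.  -0.1 30.6] force st [-0.2 -0.7 -0.1] [-0.45  0.57  1.98  1.25  0.79  2.41] [ 0.001  0.707 -0.707] 84.8 tcp [554.8  51.5  38.3]
```

Released. I withdraw along the tool axis, undo the spin and turn the tool down.

Call:
play_rows:
  motion:
    - [[0,0,-8],[0,0,0]]
    - [[0,0,-20],[0,0,0]]
    - [[0,0,-30],[0,0,0]]
    - [[0,0,-35],[0,0,0]]
    - [[0,0,-35],[0,0,0]]
    - [[0,0,-32],[0,0,0]]
    - [[0,-20,-20],[0,0,-7]]
    - [[0,0,0],[0,0,-7]]
    - [[0,0,0],[0,0,-7]]
    - [[0,0,0],[0,0,-7]]
    - [[0,0,0],[0,0,-7]]
    - [[0,0,0],[0,0,-7]]
    - [[0,0,0],[0,0,-7]]
    - [[0,0,0],[0,0,-7]]
    - [[0,0,0],[0,0,-7]]
    - [[0,0,0],[0,0,-7]]
    - [[0,0,0],[0,0,-7]]
    - [[0,0,0],[0,0,-7]]
    - [[0,0,0],[0,0,-7]]
    - [[0,0,0],[0,0,-7]]

```text
time_s: 15.38
eef_pos: [458.8, -52.6, 151.7]
ee_rot: [0.36, -0.431, 0.817, 0.128]
force: [-0.5, 0.1, 0.5]
grip_width: 0.994
```

Call:
play_rows:
  motion:
    - [[0,0,0],[0,0,-7]]
    - [[0,0,0],[0,0,-7]]
    - [[0,0,0],[0,0,-7]]
    - [[0,0,0],[0,0,-7]]
    - [[0,0,0],[0,0,-7]]
    - [[0,0,0],[0,0,-7]]
    - [[0,0,0],[0,0,-7]]
    - [[0,0,0],[0,0,-7]]
    - [[0,0,0],[0,0,-7]]
    - [[0,0,0],[0,0,-7]]
    - [[0,0,0],[0,0,-7]]
    - [[0,0,0],[0,0,-5]]
    - [[0,0,0],[-6.4,0,0]]
    - [[0,0,0],[-6.4,0,0]]
    - [[0,0,0],[-6.4,0,0]]
    - [[0,0,0],[-6.4,0,0]]
    - [[0,0,0],[-6.4,0,0]]
    - [[0,0,0],[-6.4,0,0]]
    - [[0,0,0],[-6.4,0,0]]
    - [[0,0,0],[0,0,0]]

```text
time_s: 17.05
eef_pos: [460.0, -51.6, 152.2]
ee_rot: [0.001, 0.932, -0.362, 0.0]
force: [0.2, -0.4, -0.1]
grip_width: 0.997
```

```bash
python3 loc.py; python3 -c "
from h import *
s=ctrl.sense();print(Rt(s).round(3).tolist())
a=snap('wrist','w7.png')
a=np.radians(47.4);ex=np.array([np.cos(a),np.sin(a),0]);ey=np.array([-ex[1],ex[0],0])
seat=np.array([541.6,37.3,26])-ex*2.5
for x in(0,10):
  for y in(-32,32): print(x,y,proj('wrist',seat+ex*x+ey*y+[0,0,64],s).round())
for n in('plate','lever_knob','catch_tab'):
  for r in ctrl.spot_in('wrist',n)[:1]: print(n,r['p'],np.array(r['position'])*[512,384])
"
```

```text
17.05 mid rel seat xyz [-1.207e+02 -1.000e-01  1.522e+02] force st [-0.2 -0.4 -0.1] [-0.37  0.26  1.79 -0.    1.09  0.38] [ 0.001  0.001 -1.   ] 85.1 tcp [460.  -51.6 152.2]
[[0.737, -0.676, 0.0], [-0.676, -0.737, -0.001], [0.001, 0.001, -1.0]]
0 -32 [305.  25.]
0 32 [198.  24.]
10 -32 [306.   6.]
10 32 [197.   5.]
plate 0.71 [251.8016  20.1984]
catch_tab 0.34 [431.8208 250.9824]
```

View pics/w7.png

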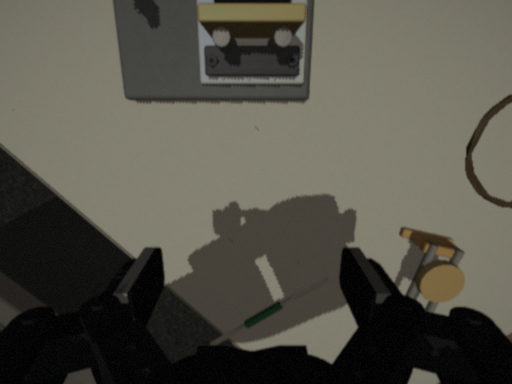

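The plate stands square on the seat against the rollers: its top is at (197..305,5..23), as predicted, with the roller tops at (222,38) and (283,38). Next is the catch: close the fingers and hover just beside the tab.

Call:
play_rows:
  motion:
    - [[-12,-33,-10],[0,0,0]]
    - [[-12,-33,-10],[0,0,0]]
    - [[-12,-33,-10],[0,0,0]]
    - [[-12,-33,-10],[0,0,0]]
    - [[-13,-35,-8],[0,0,0]]
    - [[0,0,20],[0,0,0]]
    - [[0,0,20],[0,0,0]]
    - [[0,0,0],[0,0,0]]
  fingers: 0

```text
time_s: 17.92
eef_pos: [525.6, 111.1, 156.8]
ee_rot: [-0.001, 0.931, -0.364, -0.003]
force: [0.1, -0.2, -1.7]
grip_width: 0.002
```

```bash
python3 loc.py; python3 -c "
from h import *
s=ctrl.sense()
a=snap('wrist','w8.png')
X=np.array([501.8,137.3,139]);print('tab pred',proj('wrist',X,s).round(),'hinge',proj('wrist',[501.8,137.3,91],s).round(),'knob',proj('wrist',[596,192.8,168],s).round())
for n in('catch_tab','lever_knob'):
  for r in ctrl.spot_in('wrist',n)[:2]: print(n,r['p'],np.array(r['position'])*[512,384])
"
```

```text
17.9167 mid rel seat xyz [ 43.5  61.6 156.8] force st [-0.  -0.2 -1.7] [-0.01  0.41  1.56  0.01  1.17  0.73] [-0.007 -0.    -1.   ] 0.1 tcp [525.6 111.1 156.8]
tab pred [191. 233.] hinge [204. 204.] knob [242.  16.]
catch_tab 0.87 [197.9904 150.6048]
catch_tab 0.41 [279.9104 113.0112]
lever_knob 0.62 [244.2752  37.5936]
```

View pics/w8.png

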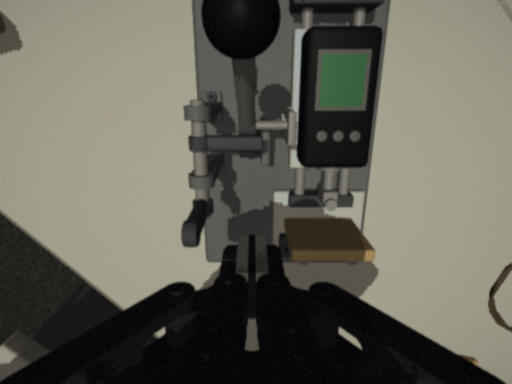

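The tab top is at (190,235), predicted (191,233), and the knob is at about (241,18), predicted (242,16). Good agreement. I lower beside the tab and sweep it to the stand's left.

Call:
play_rows:
  motion:
    - [[0,0,15],[0,0,0]]
    - [[0,0,15],[0,0,0]]
    - [[0,0,15],[0,0,0]]
    - [[0,0,0],[0,0,0]]
    - [[-8,0,0],[0,0,0]]
    - [[-6,0,0],[0,0,0]]
    - [[-6,0,0],[0,0,0]]
    - [[-6,0,0],[0,0,0]]
    - [[-6,0,0],[0,0,0]]
    - [[-6,0,0],[0,0,0]]
    - [[-6,0,0],[0,0,0]]
    - [[-6,0,0],[0,0,0]]
    - [[-6,0,0],[0,0,0]]
    - [[-6,0,0],[0,0,0]]
    - [[-6,0,0],[0,0,0]]
    - [[0,0,0],[0,0,0]]

```text
time_s: 19.4
eef_pos: [476.7, 158.6, 115.3]
ee_rot: [-0.002, 0.932, -0.363, -0.0]
force: [0.9, 0.7, -0.1]
grip_width: -0.0
```

Call:
play_rows:
  motion:
    - [[0,0,0],[0,0,0]]
    - [[0,0,-30],[0,0,0]]
    - [[0,0,-30],[0,0,0]]
    - [[0,0,-30],[0,0,0]]
    - [[0,0,0],[0,0,0]]
  fingers: 60

```text
time_s: 19.82
eef_pos: [479.7, 157.6, 210.7]
ee_rot: [-0.004, 0.932, -0.364, 0.004]
force: [-0.3, -0.2, 1.0]
grip_width: 0.695
```

```bash
python3 loc.py; python3 -c "
from h import *
s=ctrl.sense();print(Rt(s).round(3).tolist())
a=snap('wrist','w9.png')
p0=[501.8,137.3]
for th in(0,1.0,1.9):
  a=np.radians(47.4);ey=np.array([-np.sin(a),np.cos(a),0]);X=np.array([501.8,137.3,91])+48*np.sin(th)*ey+[0,0,48*np.cos(th)];print(th,proj('wrist',X,s).round())
print('knob',proj('wrist',[596,192.8,168],s))
for n in('catch_tab','lever_knob'):
  for r in ctrl.spot_in('wrist',n)[:2]: print(n,r['p'],np.array(r['position'])*[512,384])
im=cv2.imread('pics/w9.png')
cv2.imwrite('pics/w9c.png',im)
"
```

```text
19.8167 mid rel seat xyz [ 46.4 127.1 210.7] force st [-0.4  0.1  1. ] [0.08 0.28 1.6  0.   1.25 0.83] [ 0.005 -0.011 -1.   ] 59.4 tcp [479.7 157.6 210.7]
[[0.736, -0.677, 0.011], [-0.677, -0.736, 0.004], [0.005, -0.011, -1.0]]
0 [291. 206.]
1.0 [238. 197.]
1.9 [235. 182.]
knob [362.77616792  46.38074334]
catch_tab 0.72 [349.696   60.7872]
catch_tab 0.67 [278.5792 183.8976]
lever_knob 0.59 [348.7232  57.2928]
```

```bash
python3 -c "
from h import *
g=cv2.cvtColor(cv2.imread('pics/w9.png'),cv2.COLOR_BGR2GRAY)[160:225:4,215:315:3]
for r in g: print(''.join('#' if v<45 else '+' if v<90 else '.' for v in r))
s=ctrl.sense();R=Rt(s);print((R.T@(np.array([596,192.8,225])-s['eef_pos'])).round(1))
for z,c in((168,'knob'),):
  b=cv2.imread('pics/w9.png');g=cv2.cvtColor(b,cv2.COLOR_BGR2GRAY)
  m=(g[:110,300:430]<40).astype(np.uint8);m=cv2.morphologyEx(m,cv2.MORPH_OPEN,np.ones((25,25),np.uint8))
  n,l,st,ce=cv2.connectedComponentsWithStats(m)
  for i in range(1,n): print(st[i],ce[i]+[300,0],onz('wrist',ce[i]+[300,0],168,s).round(1))
"
```

```text
.................++##+...+++.+++++
.................+++++++++++.+++++
.................+.++++.++++.+++++
.................+..+++.++++.+++++
.................+...+...+++++++++
................+++##+...+++++++++
......+++++#++++++++++..+#++++++++
.....++++++++++++++++++++#++++++++
....+++++++++++++++++++++#++++++++
.....+++++++++++++++++++++++++++++
......+++++++++..+++++++++++++#+++
...........++++..++.+++#++#++#+#++
........+++++++++#++##++#+####+#++
.......++++++++++#++#+++##++++#++#
........+++++++++#++++##++++++++++
........+++++++++#+++++#+#++++++++
.......++++++++++##+++++#++#+#++++
[  63.3 -106.6  -20.1]
[  37   18   53   57 2659] [362.74802557  46.21549455] [590.8 193.5 168. ]
```

The tab now lies out to the left (columns 227–285, row 190), where a fully flipped catch is predicted. The knob centroid (362.7,46.2) matches the prediction (362.8,46.4). Now I take the knob.

Call:
play_rows:
  motion:
    - [[0,0,-20],[0,0,0]]
    - [[16,-27,0],[0,0,0]]
    - [[16,-27,0],[0,0,0]]
    - [[16,-27,0],[0,0,0]]
    - [[15,-26,0],[0,0,0]]
    - [[0,0,0],[0,0,0]]
    - [[0,0,0],[0,0,0]]
  fingers: 70

```text
time_s: 20.55
eef_pos: [596.3, 193.5, 222.7]
ee_rot: [-0.001, 0.932, -0.364, -0.002]
force: [-1.2, 0.1, -0.6]
grip_width: 0.823
```

```bash
python3 -c "
from h import *
s=log();R=Rt(s);print(s['time_s'],s['eef_pos'].round(1),R.round(3).tolist(),s['force'].round(1),(R.T@(np.array([596,192.8,148])-s['eef_pos'])).round(1))
snap('wrist','w10.png');g=cv2.cvtColor(cv2.imread('pics/w10.png'),cv2.COLOR_BGR2GRAY)
print(proj('wrist',[596,192.8,168],s).round(1))
for r in ctrl.spot_in('wrist','lever_knob')[:1]: print(r['p'],np.array(r['position'])*[512,384])
m=(g<40).astype(np.uint8)[110:300,170:340]
for r in m[::6,::4]: print(''.join('#' if v else '.' for v in r))
"
```

```text
20.55 [596.3 193.5 222.7] [[0.736, -0.677, -0.003], [-0.677, -0.736, 0.003], [-0.004, -0.0, -1.0]] [-1.2  0.1 -0.6] [ 0.5  0.7 74.7]
[252.3 214.7]
0.75 [251.5968 214.8864]
...........................................
...........................................
...........................................
............................#..............
............................#.#............
.......................................#..#
...........................................
...........................................
...........................................
...............................############
...............................############
...............................############
..............................###.........#
..............................###.........#
....................##..#.....###.........#
............#############.....###.........#
............##############.#..###.........#
...........#################..###.........#
..............###############.#############
...........#.#############..#.#############
.............############.##..#############
..............###..#####.#.#..#############
...........#######.#######.#..############.
.##......#######..########.##############..
###.....####..#########.##..##.####..#####.
###......#.#..##..#..###.....#.####.#######
###............###..###......#######.######
####....##....#######..............##.#####
###........#..#.#.##............###..######
###.......######.##.#...........###########
##...........###.#.##.#....#....###########
##...........##.##..###..........##########
```

The knob detection (251.6,214.9) matches the prediction (252.3,214.7), so I descend and grip.

Call:
play_rows:
  motion:
    - [[0,0,25],[0,0,0]]
    - [[0,0,25],[0,0,0]]
    - [[0,0,15],[0,0,0]]
    - [[0,1,9],[0,0,0]]
    - [[0,0,0],[0,0,0]]

```text
time_s: 21.07
eef_pos: [594.3, 192.7, 150.1]
ee_rot: [-0.001, 0.932, -0.364, -0.001]
force: [-0.1, -0.0, 0.9]
grip_width: 0.819
```

Call:
play_rows:
  motion:
    - [[0,0,0],[0,0,0]]
    - [[0,0,0],[0,0,0]]
    - [[0,0,0],[0,0,0]]
    - [[0,0,0],[0,0,0]]
    - [[0,0,0],[0,0,0]]
    - [[0,0,0],[0,0,0]]
  fingers: 15
  squeeze: 60

```text
time_s: 21.57
eef_pos: [595.9, 193.5, 153.1]
ee_rot: [-0.003, 0.932, -0.364, 0.001]
force: [-2.2, 0.9, 5.0]
grip_width: 0.315
```

```bash
python3 loc.py;python3 -c "
from h import *
s=ctrl.sense();print(Rt(s).round(3).tolist())
th=np.linspace(.5,-.58,13)
print(np.diff(140*np.sin(th)).round(1),np.diff(140*np.cos(th)).round(1))"
```

```text
21.5667 mid rel seat xyz [151.5  65.7 153.1] force st [-0.9  2.2  5. ] [0.13 0.6  1.28 0.   1.26 0.87] [-0.    -0.005 -1.   ] 26.9 tcp [595.9 193.5 153.1]
[[0.736, -0.677, 0.003], [-0.677, -0.736, 0.004], [-0.0, -0.005, -1.0]]
[-11.3 -11.8 -12.1 -12.4 -12.5 -12.6 -12.6 -12.4 -12.2 -11.8 -11.4 -10.8] [ 5.5  4.5  3.4  2.3  1.2  0.1 -1.1 -2.2 -3.3 -4.4 -5.4 -6.4]
```

The opening reads 26.9 mm with the tool pushed up 3 mm, so the pads hold the ball above its equator. I reopen, go 9 mm lower and regrip.

Call:
play_rows:
  motion:
    - [[0,0,0],[0,0,0]]
    - [[0,0,0],[0,0,0]]
    - [[0,0,0],[0,0,0]]
    - [[0,0,5],[0,0,0]]
    - [[0,0,4],[0,0,0]]
    - [[0,0,0],[0,0,0]]
  fingers: 60

```text
time_s: 22.07
eef_pos: [595.1, 193.0, 141.2]
ee_rot: [-0.001, 0.932, -0.364, -0.001]
force: [0.3, 0.5, -0.1]
grip_width: 0.702
```

Call:
play_rows:
  motion:
    - [[0,0,0],[0,0,0]]
    - [[0,0,0],[0,0,0]]
    - [[0,0,0],[0,0,0]]
    - [[0,0,0],[0,0,0]]
    - [[0,0,0],[0,0,0]]
    - [[0,0,0],[0,0,0]]
  fingers: 15
  squeeze: 60

```text
time_s: 22.57
eef_pos: [595.7, 193.2, 142.9]
ee_rot: [-0.002, 0.932, -0.364, 0.0]
force: [-0.7, 0.0, 3.2]
grip_width: 0.321
```

```bash
python3 loc.py
```

```text
22.5667 mid rel seat xyz [151.3  65.7 142.9] force st [-0.5  0.5  3.2] [0.13 0.61 1.29 0.   1.24 0.87] [-0.001 -0.004 -1.   ] 27.4 tcp [595.7 193.2 142.9]
```

Same reading (27.4 mm), so that is the ball with the pads' give and the hold is sound. I start the pull and check that the lever passes the catch.

Call:
play_rows:
  motion:
    - [[0,5.6,-2.8],[0,0,0]]
    - [[0,5.7,-2.7],[0,0,0]]
    - [[0,5.9,-2.3],[0,0,0]]
    - [[0,5.9,-2.2],[0,0,0]]
    - [[0,6,-1.7],[0,0,0]]
    - [[0,6.1,-1.7],[0,0,0]]
    - [[0,0,0],[0,0,0]]

```text
time_s: 23.15
eef_pos: [571.8, 167.2, 156.4]
ee_rot: [-0.003, 0.932, -0.363, 0.001]
force: [2.2, 5.0, -0.1]
grip_width: 0.323
```

```bash
python3 loc.py
```

```text
23.15 mid rel seat xyz [116.   65.7 156.4] force st [ 5.2  1.8 -0.1] [0.09 0.53 1.38 0.   1.23 0.83] [-0.001 -0.006 -1.   ] 27.6 tcp [571.8 167.2 156.4]
```

Call:
play_rows:
  motion:
    - [[0,6.2,-1.2],[0,0,0]]
    - [[0,6.2,-1.1],[0,0,0]]
    - [[0,6.3,-0.6],[0,0,0]]
    - [[0,6.2,-0.6],[0,0,0]]
    - [[0,6.3,0],[0,0,0]]
    - [[0,6.3,-0.1],[0,0,0]]
    - [[0,6.3,0.5],[0,0,0]]
    - [[0,6.3,0.6],[0,0,0]]
    - [[0,6.2,1.1],[0,0,0]]
    - [[0,6.2,1.1],[0,0,0]]
    - [[0,6.1,1.6],[0,0,0]]
    - [[0,6.1,1.7],[0,0,0]]
    - [[0,0,0],[0,0,0]]

```text
time_s: 24.23
eef_pos: [520.4, 111.5, 152.2]
ee_rot: [-0.002, 0.931, -0.364, -0.0]
force: [-0.5, 0.5, 0.4]
grip_width: 0.173
```

```bash
python3 loc.py
```

```text
24.2333 mid rel seat xyz [ 40.2  65.8 152.2] force st [0.  0.7 0.4] [-0.01  0.4   1.59  0.    1.15  0.73] [-0.002 -0.003 -1.   ] 14.8 tcp [520.4 111.5 152.2]
```

The fingers closed to 14.8 mm, so the ball slipped out and the lever sprang back. The first 0.27 rad passed freely, so the catch is off. Pushing with closed fingers from behind the knob avoids relying on friction, so I'll rise, check the lever's position and go behind it.

Call:
play_rows:
  motion:
    - [[0,0,-25],[0,0,0]]
    - [[0,0,-35],[0,0,0]]
    - [[0,0,-13],[0,0,0]]
    - [[0,-30,0],[0,0,0]]
    - [[0,-37,0],[0,0,0]]
    - [[0,-33,0],[0,0,0]]
    - [[0,0,0],[0,0,0]]
    - [[0,0,0],[0,0,0]]
  fingers: 0

```text
time_s: 24.9
eef_pos: [589.0, 186.4, 224.9]
ee_rot: [-0.002, 0.932, -0.363, -0.0]
force: [0.2, 0.1, 0.6]
grip_width: 0.002
```

```bash
python3 loc.py; python3 -c "
from h import *
s=ctrl.sense();snap('wrist','w11.png')
print('knob parked pred',proj('wrist',[596,192.8,168],s).round(1))
for n in('lever_knob','plate'):
  for r in ctrl.spot_in('wrist',n)[:2]: print(n,r['p'],np.array(r['position'])*[512,384])
a=np.radians(47.4);ex=np.array([np.cos(a),np.sin(a),0]);ey=np.array([-ex[1],ex[0],0])
print('plate top mid pred',proj('wrist',np.array([541.6,37.3,90])+ex*2.5,s).round(1))
"
```

```text
24.9 mid rel seat xyz [141.8  66.  224.9] force st [ 0.2 -0.1  0.6] [0.12 0.53 1.2  0.   1.41 0.86] [-0.002 -0.003 -1.   ] 0.2 tcp [589.  186.4 224.9]
knob parked pred [253.1 200. ]
lever_knob 0.65 [251.904  201.7152]
plate 0.93 [306.9952 277.7856]
plate 0.22 [284.416  181.7856]
plate top mid pred [313.1 305.7]
```

The knob is parked at (252,202) as predicted, and the plate is still in place. I go behind the knob and lower.

Call:
play_rows:
  motion:
    - [[0,-24,0],[0,0,0]]
    - [[0,-23,0],[0,0,0]]
    - [[0,0,0],[0,0,0]]
    - [[0,0,25],[0,0,0]]
    - [[0,0,25],[0,0,0]]
    - [[0,0,12],[0,0,0]]
    - [[0,0,0],[0,0,0]]
    - [[0,4,0],[0,0,0]]
    - [[0,4,0],[0,0,0]]
    - [[0,4,-1],[0,0,0]]
    - [[0,4,-2],[0,0,0]]
    - [[0,4,-2],[0,0,0]]
    - [[0,0,0],[0,0,0]]

```text
time_s: 26.13
eef_pos: [607.4, 205.4, 170.6]
ee_rot: [-0.003, 0.932, -0.364, 0.001]
force: [3.0, 2.9, 1.6]
grip_width: -0.0
```

```bash
python3 loc.py
```

```text
26.1333 mid rel seat xyz [168.2  65.3 170.6] force st [ 4.2 -0.3  1.6] [0.14 0.61 1.2  0.   1.32 0.89] [ 0.    -0.006 -1.   ] -0.0 tcp [607.4 205.4 170.6]
```

Contact behind the knob at 4.2 N. I push along the arc.

Call:
play_rows:
  motion:
    - [[0,9,-0.6],[0,0,0]]
    - [[0,9,-3],[0,0,0]]
    - [[0,9,-2.4],[0,0,0]]
    - [[0,9,-1.7],[0,0,0]]
    - [[0,9,-1.1],[0,0,0]]
    - [[0,9,-0.6],[0,0,0]]
    - [[0,9,0],[0,0,0]]
    - [[0,9,0.6],[0,0,0]]
    - [[0,9,1.2],[0,0,0]]
    - [[0,9,1.9],[0,0,0]]
    - [[0,0,0],[0,0,0]]

```text
time_s: 27.05
eef_pos: [546.1, 138.9, 175.1]
ee_rot: [-0.002, 0.931, -0.364, 0.001]
force: [3.0, 3.4, 2.9]
grip_width: 0.002
```

```bash
python3 loc.py
```

```text
27.05 mid rel seat xyz [ 77.7  65.5 175.1] force st [4.5 0.1 2.9] [0.04 0.44 1.46 0.   1.23 0.78] [-0.    -0.005 -1.   ] 0.2 tcp [546.1 138.9 175.1]
```

Call:
play_rows:
  motion:
    - [[0,6,1.6],[0,0,0]]
    - [[0,6,1.8],[0,0,0]]
    - [[0,6,2.1],[0,0,0]]
    - [[0,6,2.5],[0,0,0]]
    - [[0,6,2.6],[0,0,0]]
    - [[0,5,2.4],[0,0,0]]
    - [[0,0,0],[0,0,0]]

```text
time_s: 27.63
eef_pos: [522.9, 113.8, 161.8]
ee_rot: [-0.002, 0.932, -0.364, 0.001]
force: [3.7, 4.2, 3.5]
grip_width: -0.004
```

```bash
python3 loc.py
```

```text
27.6333 mid rel seat xyz [ 43.5  65.5 161.8] force st [5.6 0.1 3.5] [-0.01  0.4   1.57  0.    1.17  0.74] [-0.    -0.005 -1.   ] -0.3 tcp [522.9 113.8 161.8]
```

Call:
play_rows:
  motion:
    - [[0,3,1.6],[0,0,0]]
    - [[0,2.5,1.3],[0,0,0]]
    - [[0,0,0],[0,0,0]]

```text
time_s: 27.88
eef_pos: [519.5, 110.0, 158.9]
ee_rot: [-0.002, 0.932, -0.364, 0.001]
force: [3.7, 4.4, 4.4]
grip_width: 0.0
```

```bash
python3 loc.py
```

```text
27.8833 mid rel seat xyz [ 38.4  65.5 158.9] force st [5.7 0.2 4.4] [-0.01  0.39  1.59  0.    1.16  0.73] [-0.    -0.005 -1.   ] 0.0 tcp [519.5 110.  158.9]
```

Call:
play_rows:
  motion:
    - [[0,2,1],[0,0,0]]
    - [[0,0,0],[0,0,0]]

```text
time_s: 28.05
eef_pos: [518.2, 108.6, 157.9]
ee_rot: [-0.002, 0.932, -0.364, 0.001]
force: [3.6, 3.9, 3.9]
grip_width: 0.004
```

```bash
python3 loc.py
```

```text
28.05 mid rel seat xyz [ 36.5  65.5 157.9] force st [5.3 0.  3.9] [-0.02  0.39  1.59  0.    1.16  0.73] [-0.    -0.005 -1.   ] 0.4 tcp [518.2 108.6 157.9]
```

Call:
play_rows:
  motion:
    - [[0,2,1],[0,0,0]]
    - [[0,0,0],[0,0,0]]

```text
time_s: 28.22
eef_pos: [516.8, 107.1, 156.9]
ee_rot: [-0.002, 0.932, -0.364, 0.001]
force: [4.1, 4.1, 4.8]
grip_width: 0.007
```

Call:
play_rows:
  motion:
    - [[0,2,1],[0,0,0]]
    - [[0,0,0],[0,0,0]]

```text
time_s: 28.38
eef_pos: [516.5, 106.6, 156.8]
ee_rot: [-0.004, 0.932, -0.364, 0.002]
force: [8.0, 10.1, 6.6]
grip_width: 0.003
```

```bash
python3 loc.py
```

```text
28.3833 mid rel seat xyz [ 33.8  65.4 156.8] force st [12.8  1.   6.6] [-0.02  0.38  1.6   0.01  1.15  0.72] [ 0.001 -0.009 -1.   ] 0.2 tcp [516.5 106.6 156.8]
```

The force jumped to 12.8 N with hardly any movement: the stop is reached. I hold for a moment and take the last look.

Call:
play_rows:
  motion:
    - [[0,0.4,0],[0,0,0]]
    - [[0,0,0],[0,0,0]]
    - [[0,0,0],[0,0,0]]
    - [[0,0,0],[0,0,0]]

```text
time_s: 28.72
eef_pos: [516.5, 106.6, 156.8]
ee_rot: [-0.004, 0.932, -0.364, 0.002]
force: [8.8, 10.2, 5.2]
grip_width: -0.002
```

```bash
python3 loc.py; python3 -c "
from h import *
snap('wrist','w12.png');snap('scene','s1.png')
a=cv2.imread('pics/w12.png');b=cv2.imread('pics/s1.png')[100:290,180:340]
b=cv2.resize(b,(324,384),interpolation=cv2.INTER_CUBIC)
x=np.hstack([a,b]);cv2.imwrite('pics/f.png',cv2.resize(x,(800,367)))
"
```

```text
28.7167 mid rel seat xyz [ 33.7  65.4 156.8] force st [13.5  0.4  5.2] [-0.02  0.38  1.6   0.01  1.15  0.72] [ 0.001 -0.009 -1.   ] -0.1 tcp [516.5 106.6 156.8]
```

View pics/f.png

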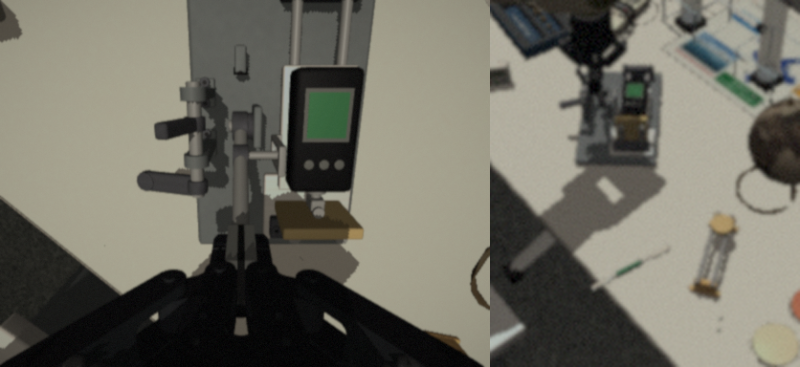

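The last look shows the carriage run forward with the nose on the plate at (318,205). The plate stands upright at (318,220), and the catch tab and tooth are both tipped left at (165,183) and (175,130). The disc is still on the rack. Handing in.

```bash
python3 -c "
from rig import ctrl
print(ctrl.finish_job())"
```

```text
the job is handed in; nothing more can be done
None
```

The bend test is set up and handed in at about 29 s of the 67 s allowed. The plate stands upright on the seat against both rollers, the catch is flipped off, and the arm is holding the lever at its stop.

**Last checks**
- **Plate:** it lines up with the rollers in the last close view, under 1 mm off centre. It pressed firmly on both rollers before I let go (28 N). In the final picture it is still upright with the nose against it.
- **Catch:** tab and tooth both lie over to the left, and the lever moved well past the point where the catch would have blocked it.
- **Lever:** the push rose from about 5 N to 13 N with almost no further movement, so it is at the stop. That was about 3 mm beyond where I predicted.
- **Bystanders:** the disc is still on the rack and the spatula in place. I did not measure the timer or the petri dishes again.

**What went wrong**
- **Slipped grip:** my first pull gripped the knob across the stand's y, but the ball slipped out partway and the lever sprang back. The grip had read 27 mm where the knob should read 30 mm, and going 9 mm lower had not changed that.
- **Pushing instead of gripping:** I finished by pushing the knob from behind with closed fingers, so the lever is held by that push, not by a grip.

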